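# Seat the roughing head in the spindle

## Robot

A 6-joint arm with a two-finger parallel gripper is mounted at the origin on the work surface. World frame = base frame: x ahead of the robot, y to its left, z up, the work surface at z = 0. Lengths are in mm, angles in rad, forces in N, time in s.
With the tool pointing down it reaches from about 425 to 950 mm from the base axis. Payload 3.5 kg.
Tool frame: the origin (TCP) lies at the very end of the fingers, on their centre line; the grasp point (between the pads) lies 19 mm behind it; z points along the fingers, y is the direction in which the jaws open and shut (so a half turn about z gives the same grasp; the last joint's range is limited). The gripper opens to 85 mm and grips with 20 to 120 N. Pads are 22 mm wide; open, the fingers measure 114 mm over their backs; the gripper's body (76 mm by 85 mm) begins 54 mm behind the grasp point. The pads swing forward as they close: fully open they stand 13 mm farther back than shut.
Start: joints at [1.013, 0.286, 1.577, -0, 1.279, -0.15], TCP at [267.662, 619.648, 231.325] pointing down, gripper open.
Joint ranges: [-2.77, 2.77], [-0.9, 2.22], [0.21, 2.48], [-1.53, 4.67], [0.24, 2.81], [-2.84, 2.84]. Speed limits (rad/s): [2.79, 2.79, 3.14, 3.14, 3.14, 3.14].

## Interface

Orientations are given as [roll, pitch, yaw] about the fixed x, y, z axes, in that order (R = Rz(yaw) Ry(pitch) Rx(roll)).
In Python, from station import manip gives the robot as it stands.
- The arm moves only by the tool play_rows, never from a script. Its argument "commands" is a list of rows, each an object of numbers: "dx", "dy", "dz": the shift along the world's x, y, z in units of 30 mm (1.0 is 30 mm); "turn": the turn about the world's z in units of 10 degrees (1.0 is 10 degrees). A call has 1 to 20 rows; each row shifts and turns the pose as measured when the row begins; what a row does not reach is not made up. A row lasts 1/8 s, in which the tool goes at most 62.5 mm and 10.7 degrees, less where a joint would pass 70% of its speed; a pose out of reach is approached as far as the arm can. A call is refused whole if a number of a shift passes 1 or a number of a turn 1, either way. A call with a gripper value outside its range is refused whole. "fingers" is the opening, from -1 (shut) to 1 (fully open), set as the call begins (left out, the last holds). The fingers move at their own pace and stop on an object; "newtons" is the grip in N (left out, the last holds). Time passes only in rows, so rows that do not move let the fingers close. It gives the time, the measured TCP pose, the force and the opening at its end, in the units of the state.
- manip.observe(): the state, without advancing time (a new reading comes with each control period).
- manip.read_camera(name): name is "scene" or "side" or "wrist"; returns the picture (480x640x3 uint8, blue, green, red); there is no depth.
- manip.calibration(name): a dict with "mtx" (3x3 intrinsics, pixels), "k1" (the pictures are not rectified: a ray, as slopes to the right and down, at radius r is drawn at 1 + k1 r^2 times it, then the intrinsics apply), "R" (3x3) and "t" (3): a world point X has camera coordinates R X + t. Camera axes: x right, y down, z forward; pixel columns grow to the right and rows downward; lengths in mm; the calibration is good to about 2 mm. A picture is of the moment at which its call begins: read the wrist's pose just before it. calibration takes no time and is no camera call; for the wrist camera it gives the pose at the moment of the call.
- manip.close_job(): hands the job in, once; it reports no verdict.
The state is a dict: "t": time; "joints": joint angles; "joint_velocities": joint speeds; "joint_torque": joint torques, N m; "ee_pos": TCP position; "ee_rot": TCP orientation; "ft_force": force on the tool from outside, world axes, zero at the start; "ft_torque": the same for the moment, N m; "grip_width": finger opening in mm.
Only numpy, scipy, OpenCV 4.12 (cv2) and the standard library are available. Lean on these libraries where they do the work, as an engineer would, in place of code of your own. Each camera call takes 0.05 s, during which the arm holds its last target. There are 200 camera calls.

## Task

Take the roughing head with the brass bristles and the yellow boss from its stand and fit it to the spindle of the red roughing machine: lower it into the steel nose, turn it under light pressure, without forcing it, until its cross tang drops into the drive slot, and leave it fully home with the bristle disc flat down on the nose. Leave the other roughing head, the shoe last and the tin where they are.

Things in the scene. Friction and masses are not known exactly. Their poses are not given: they have to be found in the camera images.
- head: The roughing head to fit: brass-coloured bristles, yellow boss, 113 mm tall, about 0.45 kg. Origin: centre of its lower end; z up through the boss. From there up: cross tang 14 mm high, steel shank 34 mm in diameter to 40 mm, bristle disc 100 mm in diameter to 62 mm, back plate 72 mm in diameter to 68 mm, square boss to 113 mm. The tang: two crossed bars along x and y, 34 x 10 mm, ends and lower edges rounded.
- boss (a point): Centre of the top of that head's yellow grip boss, 113 mm above the head's origin. The boss is 32 x 32 mm and 45 mm tall, its flats square to the head's x and y axes, so in line with the tang's bars. The head starts upright at any yaw in a fixed round grey stand (100 mm diameter, 50 mm high, 48 mm hole): its disc rests on the stand's top, its shank hangs in the hole, tang 10 mm above the bench.
- spare: The other roughing head, of the same shape and size but with black bristles and a blue boss, in a stand of its own; to be left alone. Origin: centre of its lower end.
- machine: Red bench roughing machine, fixed. Base 200 x 200 mm, 60 mm high, centred on the spindle axis; a vented motor cover 130 mm (x) by 170 mm, 115 mm high, from 90 to 220 mm in +x of the axis. Out of the base rises the steel spindle nose, a tube 72 mm in outer diameter up to 120 mm above the bench. Origin: on the spindle axis at bench level; z up.
- nose (a point): Centre of the mouth of the spindle nose, at its upper rim on the spindle axis, 120 mm above the bench. The bore is vertical: 44 mm in diameter for the first 5 mm, then 37 mm. When the head is fully home its disc rests on this rim and its origin lies 40 mm below this point; stopped at 28 to 36 mm it is still out of line, though the rounded tang already sinks a few mm some 10 degrees before the slot.
- dog_face (a point): Point on the spindle axis 28 mm below the mouth: top of the steel drive dog at rest. Its cross slot (four-fold, 12.8 mm wide) stands at an unknown angle that no entry tells; it resists turning up to 0.5 N m. The dog is sprung: yields at 5 N, then 0.8 N per mm, 8 mm at most. A tang out of line rests on it; within about 5 degrees of the slot the dog springs up around the tang and the head can sink home.
- last: Yellow plastic shoe last (foot form), 230 mm long, 72 mm wide, 120 mm tall at the ankle, standing on its sole. Origin: centre of its underside; x towards the toe.
- tin: Closed adhesive tin with a paper label, 90 mm in diameter, 120 mm tall. Origin: centre of its underside.
Mind the look-alikes: they are no part of the job. Of the things that look like the head, the smaller one is meant.

How it is judged:
By the outcome, as a careful person would: the job done as asked, in the order asked, and still so for the second after the job is handed in, with the robot touching nothing.
It also fails if it takes over 51 s, if anything falls off the work surface, if the arm or the gripper's body presses on something with over 40 N, if the wrist force passes 120 N, or if a joint passes its speed limit or range.

## Working session

There is one attempt and no reset: what is moved stays moved. The work goes in short steps, Python scripts to look and compute and a tool call to move; the robot and the scene stay as the last step left them, time stands still between calls to the robot, and variables do not carry over. Pictures are saved under pics/ and viewed, about 8 in all and at most 12, crops included, and the job is handed in when it is done.

Besides the shell and the picture viewer there is one more tool, called after ">>>" as name([rows], argument=value, ...), one row to a line, values as JSON. play_rows: Moves the arm, as the interface text tells. Its arguments: {"type":"object","properties":{"commands":{"type":"array","items":{"type":"object","properties":{"dx":{"type":"number"},"dy":{"type":"number"},"dz":{"type":"number"},"turn":{"type":"number"}}}},"fingers":{"type":"number"},"newtons":{"type":"number"}},"required":["commands"]}

```bash
mkdir -p pics; cat > h.py <<'E'
import numpy as np, cv2
from station import manip
def ray(name,px,cal=None):
    c=cal or manip.calibration(name); K=np.array(c["mtx"]);R=np.array(c["R"]);t=np.array(c["t"])
    d=np.array([(px[0]-K[0,2])/K[0,0],(px[1]-K[1,2])/K[1,1]]); u=d.copy()
    for _ in range(20): u=d/(1+c["k1"]*(u@u))
    return -R.T@t, R.T@np.array([u[0],u[1],1])
def onz(name,px,z,cal=None):
    o,d=ray(name,px,cal); return o+d*(z-o[2])/d[2]
def proj(name,X,cal=None):
    c=cal or manip.calibration(name); K=np.array(c["mtx"]); p=np.array(c["R"])@np.array(X,float)+np.array(c["t"])
    u=p[:2]/p[2]; u=u*(1+c["k1"]*(u@u)); return K[:2,:2].diagonal()*u+K[:2,2]
E
python3 - <<'E'
from h import *
s=manip.observe(); print({k:np.round(v,3) for k,v in s.items()})
ims=[manip.read_camera(n) for n in("scene","side")]
cv2.imwrite("pics/scene.png",ims[0]);cv2.imwrite("pics/side.png",ims[1])
for n in("scene","side","wrist"):
    c=manip.calibration(n);print(n,np.round(ray(n,(320,240))[0]),np.round(c["mtx"],0).tolist())
E
```

```text
{'t': np.float64(0.0), 'joints': array([ 1.013,  0.287,  1.578,  0.   ,  1.279, -0.15 ]), 'joint_velocities': array([-0.   , -0.003,  0.001,  0.001,  0.001, -0.001]), 'joint_torque': array([ 0.0000e+00, -4.0599e+01, -2.9262e+01, -0.0000e+00,  6.0000e-03,
       -0.0000e+00]), 'ee_pos': array([267.315, 619.12 , 229.921]), 'ee_rot': array([-3.139, -0.   ,  2.734]), 'ft_force': array([-0.802,  0.263, -0.443]), 'ft_torque': array([-0.041, -0.025,  0.006]), 'grip_width': np.float64(85.027)}
scene [1169.  379.  962.] [[467.0, 0.0, 323.0], [0.0, 467.0, 241.0], [0.0, 0.0, 1.0]]
side [ 185. -671.  858.] [[478.0, 0.0, 315.0], [0.0, 478.0, 237.0], [0.0, 0.0, 1.0]]
wrist [208. 646. 372.] [[382.0, 0.0, 324.0], [0.0, 382.0, 239.0], [0.0, 0.0, 1.0]]
```

View pics/scene.png

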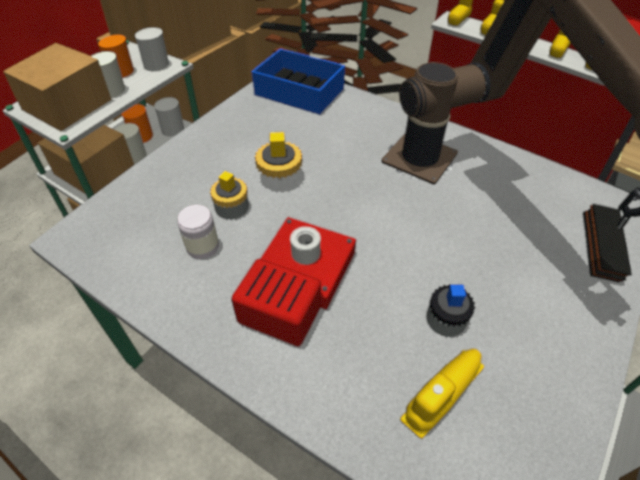

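View pics/side.png

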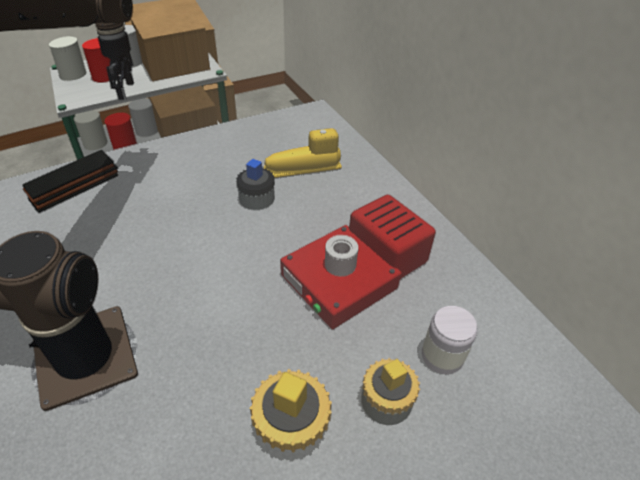

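Scene: two brass/yellow candidates. One is large, at scene (278,155) / side (290,410). One is small, at scene (229,193) / side (391,385), next to the tin. The blue-boss spare is at scene (452,303). The smaller one should have a 100 mm disc, so I'll check its size and enlarge it.

```bash
python3 - <<'E'
from h import *
I={n:cv2.imread(f"pics/{n}.png") for n in("scene","side")}
def comp(n,box,lo,hi):
    x,y,w,h=box;hsv=cv2.cvtColor(I[n][y:y+h,x:x+w],cv2.COLOR_BGR2HSV);m=cv2.inRange(hsv,lo,hi)
    k,l,s,c=cv2.connectedComponentsWithStats(m);i=1+np.argmax(s[1:,4]);mm=(l==i).astype(np.uint8)
    return np.argwhere(mm)[:,::-1]+[x,y]
boxes={"scene":{"small":(205,165,50,56),"big":(248,125,62,65)},"side":{"small":(355,350,72,75),"big":(240,360,100,105)}}
for n in boxes:
  for k,b in boxes[n].items():
    p=comp(n,b,(15,120,90),(35,255,255)); # brass + yellow
    h=cv2.convexHull(p.astype(np.int32))[:,0]
    W=np.array([onz(n,q,66)[:2] for q in h.astype(float)])
    x,y,w,hh=b;hs=cv2.cvtColor(I[n][y:y+hh,x:x+w],cv2.COLOR_BGR2HSV)
    print(n,k,"hull px",p.min(0),p.max(0),"extent on z66",np.round(np.ptp(W,0)),"min",np.round(W.min(0)),"max",np.round(W.max(0)))
    print("  boss-centre hsv sample",hs[hh//3,w//2])
for n,px in(("scene",(305,237)),("side",(342,243))): print("nose",n,np.round(onz(n,px,120)))
for n,px in(("scene",(227,177)),("side",(395,368))): print("boss",n,np.round(onz(n,px,123)))
def crop(n,x,y,w,h): return cv2.resize(I[n][y:y+h,x:x+w],(400,300),interpolation=cv2.INTER_CUBIC)
cv2.imwrite("pics/c1.png",np.vstack([np.hstack([crop("scene",190,155,80,60),crop("side",350,350,80,60)]),np.hstack([crop("scene",265,210,80,60),crop("side",302,222,80,60)])]))
E
```

```text
scene small hull px [211 171] [246 206] extent on z66 [115. 124.] min [ 456. -419.] max [ 571. -295.]
  boss-centre hsv sample [ 25 227 100]
scene big hull px [255 132] [301 176] extent on z66 [189. 173.] min [ 215. -419.] max [ 404. -246.]
  boss-centre hsv sample [ 25 239 112]
side small hull px [364 359] [418 409] extent on z66 [101. 101.] min [ 465. -404.] max [ 566. -303.]
  boss-centre hsv sample [ 24 150 197]
side big hull px [250 370] [330 446] extent on z66 [142. 141.] min [ 262. -383.] max [ 403. -241.]
  boss-centre hsv sample [ 26 150 212]
nose scene [576. -50. 120.]
nose side [582. -42. 120.]
boss scene [ 518. -345.  123.]
boss side [ 514. -355.  123.]
```

View pics/c1.png

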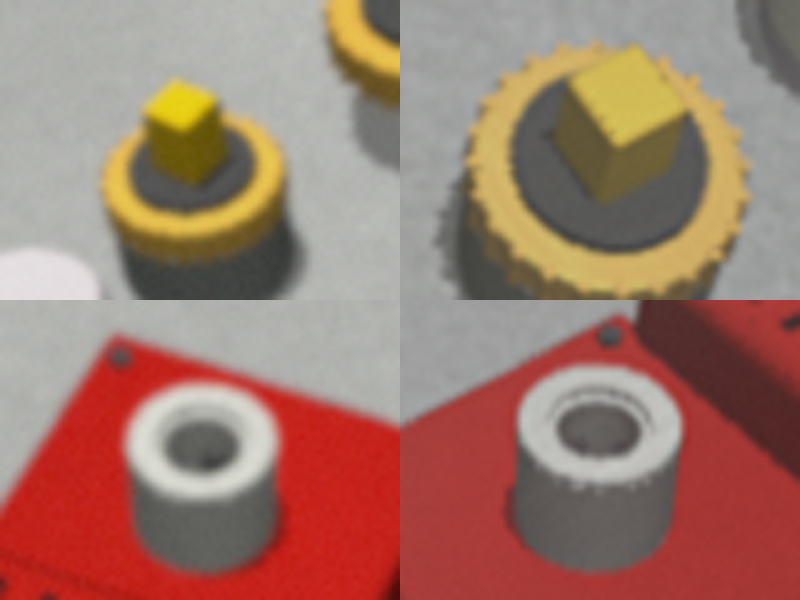

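Top left and top right show the smaller head next to the tin: brass bristles, yellow boss, disc measuring 101 mm against 141 mm for the other. It is the one meant. In the side view the boss-top corners are at about (397.6,358.4), (408,371), (393.4,380) and (384,367). The bottom crops show the nose rim centred at about scene (305.4,238.4) and side (342,247).

```bash
python3 - <<'E'
from h import *
C=np.array([(397.6,358.4),(408,371),(393.4,380),(384,367)])
W=np.array([onz("side",c,123)[:2] for c in C]);E=np.roll(W,-1,0)-W
print(np.round(W),"len",np.round(np.hypot(*E.T)),"ang90",np.round(np.degrees(np.arctan2(E[:,1],E[:,0]))%90,1),"c",W.mean(0))
print("boss scene",onz("scene",(226.3,176),123))
for n,p in(("scene",(305.4,238.4)),("side",(342,247))): print("nose",n,onz(n,p,120))
def tri(a,b):
    (o,d),(q,e)=ray("scene",a),ray("side",b);s=np.linalg.lstsq(np.c_[d,-e],q-o,rcond=None)[0];x,y=o+d*s[0],q+e*s[1];return (x+y)/2,np.linalg.norm(x-y)
print(tri((226.3,176),C.mean(0)),tri((305.4,238.4),(342,247)))
print("yaw now",np.degrees(manip.observe()["ee_rot"][2]))
E
```

```text
[[ 529. -341.]
 [ 531. -370.]
 [ 499. -373.]
 [ 498. -344.]] len [29. 32. 29. 31.] ang90 [4.4 5.5 1.7 6.9] c [ 514.25287648 -357.07722549]
boss scene [ 516.4564945  -349.32334364  123.        ]
nose scene [578.83665321 -46.79598784 120.        ]
nose side [576.02223152 -53.04032711 120.        ]
(array([ 514.58565724, -354.21082182,  118.90980763]), np.float64(3.737064011612761)) (array([577.23569629, -49.20769635, 116.44047503]), np.float64(2.110809923377811))
yaw now 156.63546510054599
```

>>> play_rows([
  {"dx":1,"dy":-1,"dz":0.6},
  {"dx":1,"dy":-1,"dz":0.6},
  {"dx":1,"dy":-1},
  {"dx":1,"dy":-1},
  {"dx":1,"dy":-1},
  {"dx":0.8,"dy":-1},
  {"dx":0.5,"dy":-1},
  {"dx":0.5,"dy":-1},
  {"dx":0.5,"dy":-1},
  {"dx":0.3,"dy":-1},
  {"dy":-1},
  {"dy":-1},
  {"dy":-1},
  {"dy":-1},
  {"dy":-1},
  {"dy":-1},
  {"dy":-1},
  {"dy":-1},
  {"dy":-1},
  {"dy":-1},
], fingers=1)

```text
validation failed for argument at $.co...
```

```bash
python3 - <<'E'
from h import *
print("tin",onz("scene",(196,217),120),onz("side",(454,323),120)); s=manip.observe();print(s["t"],s["ee_pos"])
E
```

```text
tin [ 672.46381332 -314.26456101  120.        ] [ 669.6700619 -323.5860583  120.       ]
0.1 [267.35811926 619.13891897 230.05780121]
```

>>> play_rows([
  {"dx":1,"dy":-1,"dz":0.6,"turn":0.5},
  {"dx":1,"dy":-1,"dz":0.6,"turn":0.5},
  {"dx":1,"dy":-1,"dz":0,"turn":0.5},
  {"dx":1,"dy":-1,"dz":0,"turn":0.5},
  {"dx":1,"dy":-1,"dz":0,"turn":0.5},
  {"dx":0.8,"dy":-1,"dz":0,"turn":0.3},
  {"dx":0.5,"dy":-1,"dz":0,"turn":0},
  {"dx":0.5,"dy":-1,"dz":0,"turn":0},
  {"dx":0.5,"dy":-1,"dz":0,"turn":0},
  {"dx":0.3,"dy":-1,"dz":0,"turn":0},
  {"dx":0,"dy":-1,"dz":0,"turn":0},
  {"dx":0,"dy":-1,"dz":0,"turn":0},
  {"dx":0,"dy":-1,"dz":0,"turn":0},
  {"dx":0,"dy":-1,"dz":0,"turn":0},
  {"dx":0,"dy":-1,"dz":0,"turn":0},
  {"dx":0,"dy":-1,"dz":0,"turn":0},
  {"dx":0,"dy":-1,"dz":0,"turn":0},
  {"dx":0,"dy":-1,"dz":0,"turn":0},
  {"dx":0,"dy":-1,"dz":0,"turn":0},
  {"dx":0,"dy":-1,"dz":0,"turn":0},
], fingers=1, newtons=60)

```text
t: 2.6
ee_pos: [494.2, -1.8, 253.5]
ee_rot: [-3.131, -0.017, -3.04]
ft_force: [-0.4, -0.5, 0.5]
grip_width: 85.6
```

```bash
python3 - <<'E'
from h import *
import pickle
c=manip.calibration("wrist");im=manip.read_camera("wrist");cv2.imwrite("pics/w1.png",im);pickle.dump(c,open("w1.pkl","wb"))
print(proj("wrist",(577,-49.5,120),c),np.array(c["R"])[2],ray("wrist",(320,240),c)[0])
E
```

```text
[254.87683671 325.29823719] [ 0.24333405  0.01539501 -0.96982036] [431.67875235  -6.11356382 396.91779605]
```

>>> play_rows([
  {"dx":0.1,"dy":-1,"dz":0,"turn":0},
  {"dx":0.1,"dy":-1,"dz":0,"turn":0},
  {"dx":0.1,"dy":-1,"dz":0,"turn":0},
  {"dx":0.1,"dy":-1,"dz":0,"turn":0},
  {"dx":0.1,"dy":-1,"dz":0,"turn":0},
  {"dx":0.1,"dy":-1,"dz":0,"turn":0},
  {"dx":0.1,"dy":-1,"dz":0,"turn":0},
  {"dx":0,"dy":-1,"dz":0,"turn":0},
  {"dx":0,"dy":-1,"dz":0,"turn":0},
  {"dx":0,"dy":-1,"dz":0,"turn":0},
  {"dx":0,"dy":-1,"dz":0,"turn":0},
  {"dx":0,"dy":-0.7,"dz":0,"turn":0},
  {"dx":0,"dy":0,"dz":0,"turn":0},
])

```text
t: 4.28
ee_pos: [512.7, -362.9, 246.0]
ee_rot: [-3.139, -0.026, -3.043]
ft_force: [-0.2, 0.6, -0.9]
grip_width: 85.3
```

```bash
python3 - <<'E'
from h import *
import pickle
c=manip.calibration("wrist");im=manip.read_camera("wrist");cv2.imwrite("pics/w2.png",im);pickle.dump(c,open("w2.pkl","wb"))
a=cv2.imread("pics/w1.png")
print(proj("wrist",(515,-354,123),c),manip.observe()["ee_pos"])
cv2.imwrite("pics/w12.png",np.hstack([cv2.resize(x,(400,300),interpolation=cv2.INTER_AREA) for x in(a,im)]))
E
```

```text
[335.69581776 239.25167348] [ 512.80461128 -362.01710971  245.97671528]
```

View pics/w12.png

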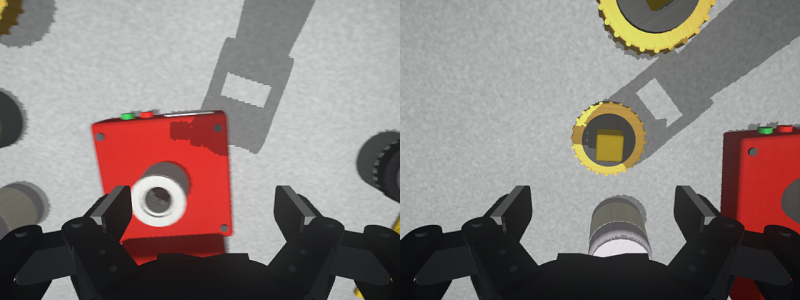

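The left picture shows the nose mouth at full-size pixel ~(254,320), and the right shows the small head's boss top at ~(335,236). Both agree with the predictions, so I'll refine them.

```bash
python3 - <<'E'
from h import *
import pickle
c1,c2=[pickle.load(open(f"w{i}.pkl","rb")) for i in(1,2)]
a,b=cv2.imread("pics/w1.png"),cv2.imread("pics/w2.png")
# nose rim: bright unsaturated blob
r=a[265:365,200:310];hs=cv2.cvtColor(r,cv2.COLOR_BGR2HSV);m=cv2.inRange(hs,(0,0,190),(180,50,255))
k=max(cv2.findContours(m,0,2)[0],key=cv2.contourArea);e=cv2.fitEllipse(cv2.convexHull(k));p=np.array(e[0])+[200,265]
print("ellipse",e,"nose",onz("wrist",p,120,c1), "diam", np.linalg.norm(onz("wrist",p+[e[1][0]/2,0],120,c1)-onz("wrist",p-[e[1][0]/2,0],120,c1)))
r=b[205:265,300:370];hs=cv2.cvtColor(r,cv2.COLOR_BGR2HSV);print(hs[30,20],hs[30,35],hs[30,45])
m=cv2.inRange(hs,(20,150,90),(35,255,255));n,l,s,_=cv2.connectedComponentsWithStats(m);m=(l==l[30,35]).astype(np.uint8)
k=max(cv2.findContours(m,0,2)[0],key=cv2.contourArea);q=cv2.boxPoints(cv2.minAreaRect(k))+[300,205]
W=np.array([onz("wrist",x,123,c2)[:2] for x in q]);E=np.roll(W,-1,0)-W
print(np.round(q),np.round(W),np.hypot(*E.T),np.degrees(np.arctan2(E[:,1],E[:,0]))%90,W.mean(0))
cv2.imwrite("pics/b.png",cv2.resize(b[190:280,270:390],(800,600),interpolation=cv2.INTER_CUBIC))
s=manip.observe();print(s["ee_pos"],np.degrees(s["ee_rot"]))
E
```

```text
ellipse ((51.77292251586914, 56.310447692871094), (80.41970825195312, 87.97124481201172), 108.44153594970703) nose [573.80332123 -52.15072535 120.        ] diam 64.06235895362475
[ 24 187 168] [ 24 186 169] [ 24 187 169]
[[312. 256.]
 [315. 206.]
 [358. 208.]
 [355. 259.]] [[ 529. -370.]
 [ 492. -371.]
 [ 491. -341.]
 [ 528. -338.]] [37.02843694 30.73646484 37.08549372 31.72787136] [2.33320472 2.65147326 3.86541575 2.56243669] [ 510.16071455 -354.96933446]
[ 512.80461128 -362.01710971  245.97671528] [-179.86807784   -1.49926257 -174.28305294]
```

>>> play_rows([
  {"dx":0.05,"dy":0.25,"dz":-0.6,"turn":-0.27},
  {"dx":0,"dy":0,"dz":-1,"turn":0},
  {"dx":0,"dy":0,"dz":-1,"turn":0},
  {"dx":0,"dy":0,"dz":-0.7,"turn":0},
  {"dx":0,"dy":0,"dz":0,"turn":0},
])

```text
t: 4.95
ee_pos: [515.6, -347.6, 145.7]
ee_rot: [-3.141, -0.025, -3.085]
ft_force: [0.1, 0.9, -0.8]
grip_width: 85.5
```

```bash
python3 - <<'E'
from h import *
s=manip.observe();print(s["ee_pos"],np.degrees(s["ee_rot"]))
c=manip.calibration("wrist");b=manip.read_camera("wrist");cv2.imwrite("pics/w3.png",b)
print(proj("wrist",(514,-355,123),c)); x,y=np.int32(proj("wrist",(514,-355,123),c))
for d in((1,1),(1,-1),(-1,-1),(-1,1)):
    p=proj("wrist",(514+16*d[0],-355+16*d[1],123),c);cv2.circle(b,tuple(np.int32(p)),2,(0,0,255),-1)
cv2.imwrite("pics/w3m.png",b)
E
```

```text
[ 515.60177829 -347.56944762  145.66824231] [-179.95898301   -1.41261335 -176.77186701]
[306.86033429 279.52272637]
```

View pics/w3m.png

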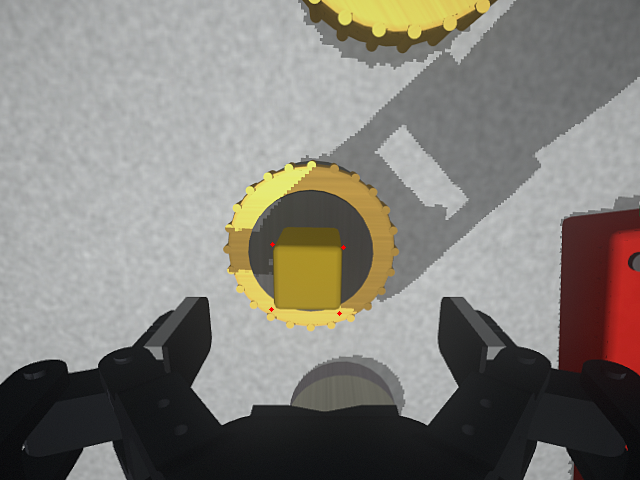

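The boss top now shows at (274–341, 247–308), centre (307.5,277.5), square to the camera. That is within about 1 mm of the predicted markers. I'll centre and descend.

>>> play_rows([
  {"dx":-0.08,"dy":-0.25,"dz":-0.5,"turn":0},
  {"dx":0,"dy":0,"dz":0,"turn":0},
  {"dx":0,"dy":0,"dz":0,"turn":0},
])

```text
t: 5.38
ee_pos: [515.2, -356.8, 134.5]
ee_rot: [-3.135, -0.019, -3.085]
ft_force: [0.4, 0.3, -0.2]
grip_width: 85.2
```

>>> play_rows([
  {"dx":-0.06,"dy":0.05,"dz":-0.8,"turn":0},
  {"dx":0,"dy":0,"dz":-0.8,"turn":0},
  {"dx":0,"dy":0,"dz":0,"turn":0},
  {"dx":0,"dy":0,"dz":0,"turn":0},
])

```text
t: 5.88
ee_pos: [515.1, -357.3, 89.6]
ee_rot: [-3.13, -0.014, -3.085]
ft_force: [0.1, -0.9, 0.7]
grip_width: 85.2
```

>>> play_rows([
  {"dx":-0.1,"dy":0.08,"dz":-0.12,"turn":0},
  {"dx":0,"dy":0,"dz":0,"turn":0},
])

```text
t: 6.12
ee_pos: [512.8, -355.6, 88.0]
ee_rot: [-3.128, -0.012, -3.085]
ft_force: [-0.6, 0.1, 0.1]
grip_width: 85.4
```

>>> play_rows([
  {"dx":0,"dy":0,"dz":0,"turn":0},
  {"dx":0,"dy":0,"dz":0,"turn":0},
  {"dx":0,"dy":0,"dz":0,"turn":0},
  {"dx":0,"dy":0,"dz":0,"turn":0},
  {"dx":0,"dy":0,"dz":0,"turn":0},
  {"dx":0,"dy":0,"dz":0,"turn":0},
], fingers=-1, newtons=60)

```text
t: 6.88
ee_pos: [513.6, -356.4, 89.6]
ee_rot: [-3.126, -0.01, -3.086]
ft_force: [0.4, -0.8, 0.1]
grip_width: 31.2
```

>>> play_rows([
  {"dx":0,"dy":0,"dz":0.4,"turn":0},
  {"dx":0,"dy":0,"dz":0.8,"turn":0},
  {"dx":0,"dy":0,"dz":1,"turn":0},
  {"dx":0,"dy":0,"dz":1,"turn":0},
  {"dx":0,"dy":0,"dz":1,"turn":0},
  {"dx":0,"dy":0.5,"dz":0.8,"turn":0},
  {"dx":0.2,"dy":1,"dz":0,"turn":0},
  {"dx":0.4,"dy":1,"dz":0,"turn":0},
  {"dx":0.4,"dy":1,"dz":0,"turn":0},
  {"dx":0.4,"dy":1,"dz":0,"turn":0},
  {"dx":0.4,"dy":1,"dz":0,"turn":0},
  {"dx":0.3,"dy":0.7,"dz":0,"turn":0},
  {"dx":0,"dy":0,"dz":0,"turn":0},
  {"dx":0,"dy":0,"dz":0,"turn":0},
])

```text
t: 8.62
ee_pos: [568.3, -157.4, 234.8]
ee_rot: [3.14, -0.031, -3.085]
ft_force: [-0.1, 0.2, -3.4]
grip_width: 31.2
```

```bash
python3 - <<'E'
from h import *
import pickle
s=manip.observe();print(s["ee_pos"],np.degrees(s["ee_rot"]),s["ft_force"],s["grip_width"])
c=manip.calibration("wrist");pickle.dump(c,open("w4.pkl","wb"));b=manip.read_camera("wrist");cv2.imwrite("pics/w4.png",b)
print(proj("wrist",(577,-49,120),c))
sc=manip.read_camera("scene");sd=manip.read_camera("side");cv2.imwrite("pics/sc4.png",sc);cv2.imwrite("pics/sd4.png",sd)
f=lambda im,n:(lambda x,y:cv2.resize(im[y-45:y+45,x-60:x+60],(400,300),interpolation=cv2.INTER_CUBIC))(*np.int32(proj(n,s["ee_pos"]-[0,0,20])))
cv2.imwrite("pics/v4.png",np.vstack([np.hstack([cv2.resize(b,(400,300)),f(sc,"scene")]),np.hstack([f(sd,"side"),cv2.resize(b[int(proj("wrist",(577,-49,120),c)[1])-60:][:120,-200:],(400,300))])]) )
E
```

```text
[ 568.30821672 -157.36749494  234.79430876] [ 179.90983619   -1.77753043 -176.75320576] [-0.05070687  0.17887617 -3.35698639] 31.173508918217433
[474.95079539 258.73293113]
```

View pics/v4.png

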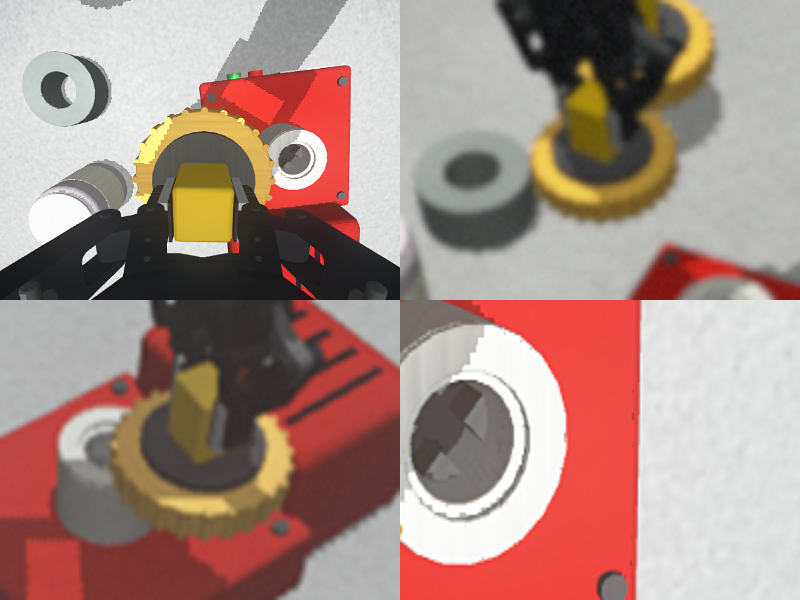

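The head is held square. The nose mouth is at wrist pixel ~(475,253), and the drive slot is visible down the bore. I'll enlarge it for its angle and centre.

```bash
python3 - <<'E'
from h import *
b=cv2.imread("pics/w4.png")[205:305,420:553]
cv2.imwrite("pics/v5.png",cv2.convertScaleAbs(cv2.resize(b,(798,600),interpolation=cv2.INTER_CUBIC),alpha=1.3,beta=15))
E
```

```text
(no output)
```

View pics/v5.png

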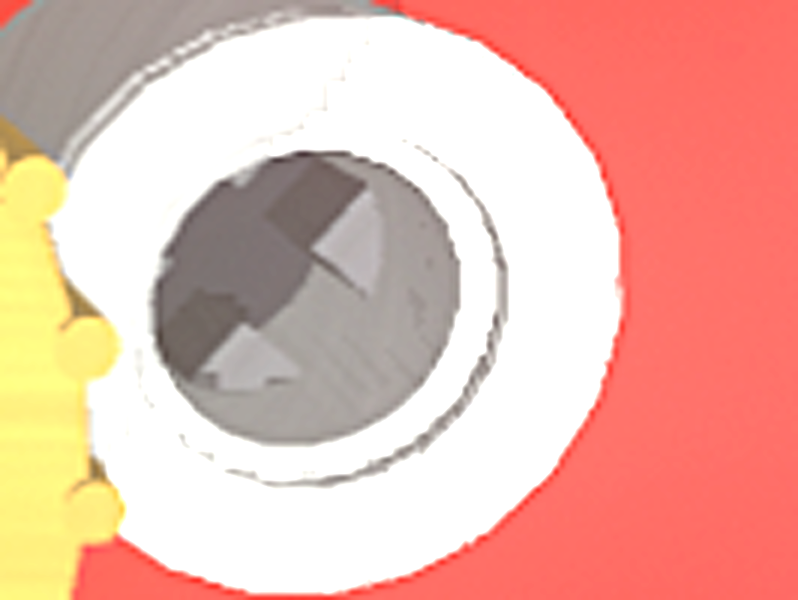

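The slot walls are visible: the right quadrant's corner is at crop (312,247) with edges to (370,190) and (365,292). The bottom quadrant's corner is at (248,325) with edges to (205,372) and (298,372).

```bash
python3 - <<'E'
from h import *
import pickle
c=pickle.load(open("w4.pkl","rb"));P=lambda x,y:(420+x/6,205+y/6)
W=lambda p,z:onz("wrist",P(*p),z,c)[:2]
for a,b in(((312,247),(370,190)),((312,247),(365,292)),((248,325),(205,372)),((248,325),(298,372))):
    A,B=W(a,92),W(b,92);d=B-A;print(np.round(A,1),np.round(B,1),"ang90",np.degrees(np.arctan2(d[1],d[0]))%90)
def circ(pts,z):
    Q=np.array([W(p,z) for p in pts]);s=np.linalg.lstsq(np.c_[2*Q,np.ones(len(Q))],(Q**2).sum(1),rcond=None)[0]
    return s[:2],2*np.sqrt(s[2]+s[:2]@s[:2])
print(circ([(622,290),(590,150),(480,40),(370,15),(200,570),(300,595),(470,545),(580,430)],120))
print("37 at 115",circ([(460,280),(420,190),(320,150),(155,300),(220,420),(300,445),(400,400)],115))
# boss top under camera and held-head offsets: boss corners from w4
b=cv2.imread("pics/w4.png");hs=cv2.cvtColor(b,cv2.COLOR_BGR2HSV);m=cv2.inRange(hs[255:400,260:390],(20,150,60),(35,255,255))
k,l,s,_=cv2.connectedComponentsWithStats(m);i=1+np.argmax(s[1:,4]);print("boss blob",s[i]+[260,255,0,0,0])
s=manip.observe()["ee_pos"];print("expect boss top centre",proj("wrist",(s[0],s[1],s[2]+33.4),c),[np.round(proj("wrist",(s[0]+16*x,s[1]+16*y,s[2]+33.4),c)) for x in(1,-1) for y in(1,-1)])
E
```

```text
[574.5 -40.8] [566.5 -34.4] ang90 51.10876050583366
[574.5 -40.8] [580.1 -32.9] ang90 54.306153629675016
[585.4 -47.7] [592.1 -52.4] ang90 54.51632191082729
[585.4 -47.7] [591.5 -40.1] ang90 51.2420069563594
(array([575.74913875, -49.61649147]), np.float64(70.68183583672622))
37 at 115 (array([575.4889535 , -50.02958239]), np.float64(36.45415884861018))
boss blob [  275   261   101   127 11580]
expect boss top centre [320.48385796 344.85337557] [array([366., 391.]), array([269., 386.]), array([375., 301.]), array([272., 295.])]
```

The nose is at (575.7,-49.8); the fitted rim diameters of 70.7 and 36.5 mm match 72 and 37. The slot is at 53° mod 90 and the head at 3°, so the turn needed is −40°. I'll pre-turn −28° on the way over, then lower.

>>> play_rows([
  {"dx":0.05,"dy":0.8,"dz":0.1,"turn":-0.7},
  {"dx":0.08,"dy":1,"dz":0,"turn":-0.7},
  {"dx":0.08,"dy":0.9,"dz":0,"turn":-0.7},
  {"dx":0.06,"dy":0.6,"dz":0,"turn":-0.5},
  {"dx":0,"dy":0,"dz":0,"turn":0},
  {"dx":0,"dy":0,"dz":0,"turn":0},
])

```text
t: 9.52
ee_pos: [575.8, -62.2, 238.4]
ee_rot: [-3.141, -0.03, 2.723]
ft_force: [0.5, -0.3, -2.8]
grip_width: 31.5
```

>>> play_rows([
  {"dx":0.02,"dy":0.4,"dz":-0.2,"turn":0},
  {"dx":0,"dy":0,"dz":0,"turn":0},
  {"dx":0,"dy":0,"dz":-0.4,"turn":0},
  {"dx":0,"dy":0,"dz":0,"turn":0},
])

```text
t: 10.02
ee_pos: [575.9, -51.3, 218.4]
ee_rot: [-3.14, -0.031, 2.722]
ft_force: [-0.0, -0.1, -4.7]
grip_width: 31.1
```

>>> play_rows([
  {"dx":0.05,"dy":0.03,"dz":-0.35,"turn":0},
  {"dx":0,"dy":0,"dz":-0.2,"turn":0},
  {"dx":0,"dy":0,"dz":-0.1,"turn":0},
  {"dx":0,"dy":0,"dz":0,"turn":0},
])

```text
t: 10.52
ee_pos: [577.5, -50.5, 197.0]
ee_rot: [-3.14, -0.031, 2.722]
ft_force: [0.7, -0.7, -3.3]
grip_width: 31.1
```

```bash
python3 - <<'E'
from h import *
s=manip.observe();print(s["ee_pos"],np.degrees(s["ee_rot"]),s["ft_force"],s["ft_torque"])
o=[]
for n in("scene","side"):
    im=manip.read_camera(n);x,y=np.int32(proj(n,s["ee_pos"]-[0,0,70]));o.append(cv2.resize(im[y-45:y+45,x-30:x+30],(400,600),interpolation=cv2.INTER_CUBIC))
cv2.imwrite("pics/v6.png",np.hstack(o))
E
```

```text
[577.45688883 -50.53189782 197.03436643] [-179.92236618   -1.8003469   155.93862726] [ 0.67279683 -0.70292484 -3.31732803] [-0.03015795 -0.01901683  0.00335511]
```

View pics/v6.png

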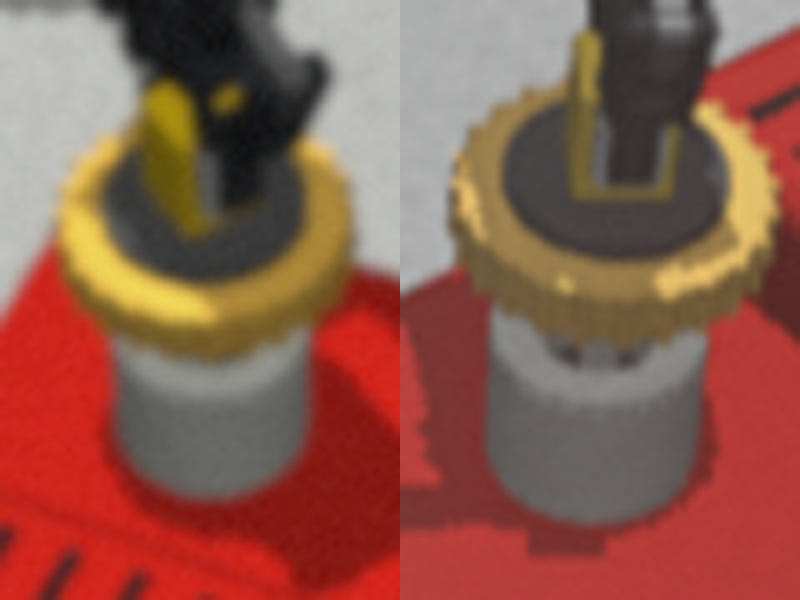

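The shank is centred over the mouth in both views. I'll keep lowering in small steps and watch the force.

>>> play_rows([
  {"dx":0,"dy":0,"dz":-0.2,"turn":0},
  {"dx":0,"dy":0,"dz":-0.15,"turn":0},
  {"dx":0,"dy":0,"dz":-0.1,"turn":0},
  {"dx":0,"dy":0,"dz":0,"turn":0},
])

```text
t: 11.12
ee_pos: [577.9, -51.2, 184.0]
ee_rot: [-3.139, -0.029, 2.722]
ft_force: [0.7, -0.5, -3.3]
grip_width: 31.2
```

>>> play_rows([
  {"dx":-0.03,"dy":0.02,"dz":-0.15,"turn":0},
  {"dx":0,"dy":0,"dz":-0.12,"turn":0},
  {"dx":0,"dy":0,"dz":-0.08,"turn":0},
  {"dx":0,"dy":0,"dz":0,"turn":0},
])

```text
t: 11.62
ee_pos: [576.8, -50.7, 172.7]
ee_rot: [-3.139, -0.029, 2.722]
ft_force: [-0.7, -0.6, -3.6]
grip_width: 31.3
```

>>> play_rows([
  {"dx":0,"dy":0,"dz":-0.1,"turn":0},
  {"dx":0,"dy":0,"dz":0,"turn":0},
])

```text
t: 11.88
ee_pos: [576.8, -50.9, 169.8]
ee_rot: [-3.138, -0.029, 2.722]
ft_force: [-0.4, -0.6, -3.1]
grip_width: 31.2
```

>>> play_rows([
  {"dx":0,"dy":0,"dz":-0.1,"turn":0},
  {"dx":0,"dy":0,"dz":0,"turn":0},
])

```text
t: 12.12
ee_pos: [577.2, -51.3, 168.6]
ee_rot: [-3.138, -0.028, 2.722]
ft_force: [-2.3, -0.3, 1.0]
grip_width: 31.3
```

Contact with the dog at about 4 N. Now I'll turn under light pressure.

>>> play_rows([
  {"dx":0,"dy":0,"dz":-0.06,"turn":-0.3},
  {"dx":0,"dy":0,"dz":-0.03,"turn":-0.3},
  {"dx":0,"dy":0,"dz":-0.03,"turn":0},
])

```text
t: 12.5
ee_pos: [576.9, -51.8, 165.8]
ee_rot: [-3.136, -0.028, 2.615]
ft_force: [-1.8, -1.0, -2.2]
grip_width: 31.0
```

>>> play_rows([
  {"dx":0,"dy":0,"dz":-0.03,"turn":-0.3},
  {"dx":0,"dy":0,"dz":-0.03,"turn":-0.3},
  {"dx":0,"dy":0,"dz":0,"turn":0},
])

```text
t: 12.88
ee_pos: [576.8, -51.3, 162.2]
ee_rot: [-3.137, -0.029, 2.51]
ft_force: [-0.7, -2.0, -2.3]
grip_width: 31.3
```

It's sinking freely at yaw 144° (origin ~37.5 mm below the mouth). I'll go down to full depth.

>>> play_rows([
  {"dx":0,"dy":0,"dz":-0.08,"turn":-0.05},
  {"dx":0,"dy":0,"dz":-0.05,"turn":0},
  {"dx":0,"dy":0,"dz":0,"turn":0},
])

```text
t: 13.25
ee_pos: [576.8, -51.4, 160.0]
ee_rot: [-3.136, -0.029, 2.504]
ft_force: [-1.0, -1.3, -3.6]
grip_width: 31.2
```

>>> play_rows([
  {"dx":0,"dy":0,"dz":-0.07,"turn":0},
  {"dx":0,"dy":0,"dz":-0.07,"turn":0},
  {"dx":0,"dy":0,"dz":0,"turn":0},
])

```text
t: 13.62
ee_pos: [576.9, -51.4, 160.0]
ee_rot: [-3.136, -0.029, 2.504]
ft_force: [-0.5, -1.7, -3.8]
grip_width: 31.3
```

>>> play_rows([
  {"dx":0,"dy":0,"dz":-0.12,"turn":0},
  {"dx":0,"dy":0,"dz":0,"turn":0},
])

```text
t: 13.88
ee_pos: [577.1, -51.4, 160.0]
ee_rot: [-3.135, -0.03, 2.505]
ft_force: [-1.1, -1.0, -4.4]
grip_width: 31.7
```

>>> play_rows([
  {"dx":0,"dy":0,"dz":-0.15,"turn":0},
  {"dx":0,"dy":0,"dz":0,"turn":0},
])

```text
t: 14.12
ee_pos: [577.2, -51.4, 160.1]
ee_rot: [-3.134, -0.03, 2.506]
ft_force: [-2.6, -1.6, -5.8]
grip_width: 31.3
```

The head no longer moves at TCP 160, and the expected home height is 159.6. I'll release it, lift clear and look.

>>> play_rows([
  {"dx":0,"dy":0,"dz":0,"turn":0},
  {"dx":0,"dy":0,"dz":0,"turn":0},
  {"dx":0,"dy":0,"dz":0,"turn":0},
  {"dx":0,"dy":0,"dz":0,"turn":0},
  {"dx":0,"dy":0,"dz":0,"turn":0},
], fingers=1)

```text
t: 14.75
ee_pos: [579.4, -50.6, 159.5]
ee_rot: [-3.14, -0.027, 2.504]
ft_force: [-0.9, 0.4, 0.3]
grip_width: 85.8
```

>>> play_rows([
  {"dx":0,"dy":0,"dz":0.4,"turn":0},
  {"dx":0,"dy":0,"dz":0.8,"turn":0},
  {"dx":0,"dy":0,"dz":1,"turn":0},
  {"dx":-0.5,"dy":0.5,"dz":1,"turn":0},
  {"dx":-1,"dy":1,"dz":0.5,"turn":0},
  {"dx":-1,"dy":1,"dz":0,"turn":0},
  {"dx":-1,"dy":1,"dz":0,"turn":0},
  {"dx":0,"dy":1,"dz":0,"turn":0},
  {"dx":0,"dy":1,"dz":0,"turn":0},
  {"dx":0,"dy":0,"dz":0,"turn":0},
])

```text
t: 16.0
ee_pos: [472.2, 118.3, 284.5]
ee_rot: [3.135, -0.015, 2.503]
ft_force: [0.8, -0.4, 0.6]
grip_width: 85.0
```

```bash
python3 - <<'E'
from h import *
o=[]
for n in("scene","side"):
    im=manip.read_camera(n);cv2.imwrite(f"pics/end_{n}.png",im);x,y=np.int32(proj(n,(576,-50,130)))
    C=[proj(n,(576+50*np.cos(a),-50+50*np.sin(a),142)) for a in np.linspace(0,6.28,12)]
    T=proj(n,(576,-50,193))
    for p in C+[T]: im[int(round(p[1])),int(round(p[0]))]=(255,0,255)
    o.append(cv2.resize(im[y-45:y+45,x-30:x+30],(400,600),interpolation=cv2.INTER_NEAREST))
cv2.imwrite("pics/v7.png",np.hstack(o))
E
```

```text
(no output)
```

View pics/v7.png

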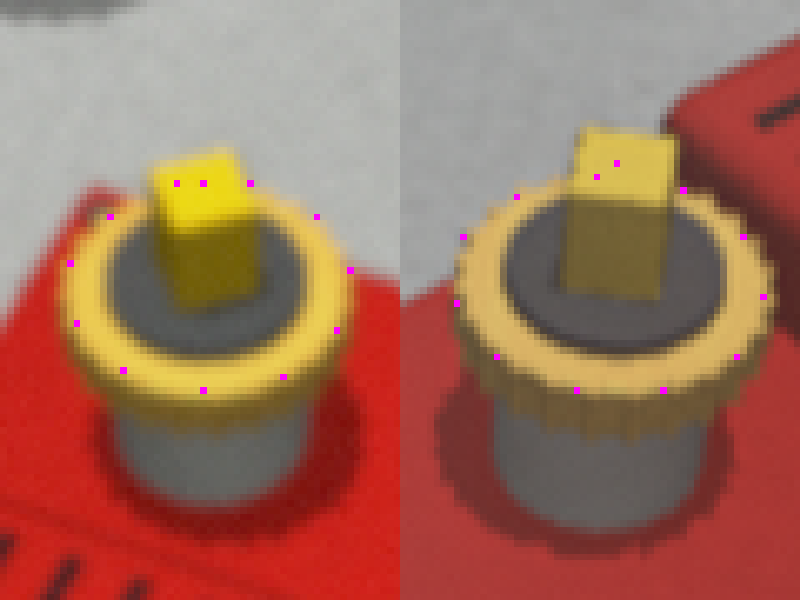

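Both views show the disc level and coaxial on the nose, matching the magenta outline drawn for the fully-home height. I'll check the boss-top height by triangulation. The same method read about 4 mm low on both known heights earlier.

```bash
python3 - <<'E'
from h import *
f=lambda n,u,v:(lambda x,y:(x-30+u*60/400-.5,y-45+v*90/600-.5))(*np.int32(proj(n,(576,-50,130))))
def tri(a,b):
    (o,d),(q,e)=ray("scene",a),ray("side",b);s=np.linalg.lstsq(np.c_[d,-e],q-o,rcond=None)[0];x,y=o+d*s[0],q+e*s[1];return (x+y)/2,np.linalg.norm(x-y)
print(tri(f("scene",198,193),f("side",226,168)))
a,b=[cv2.imread(f"pics/{x}.png") for x in("side","end_side")]
for n,bx in(("spare",(230,150,50,60)),("last",(262,125,85,55)),("tin",(420,300,60,75))):
    x,y,w,h=bx;print(n,np.abs(a[y:y+h,x:x+w].astype(int)-b[y:y+h,x:x+w]).mean())
E
```

```text
(array([579.12892235, -50.52029076, 190.83964763]), np.float64(1.0049651455231068))
spare 6.288777777777778
last 6.966559714795009
tin 4.275037037037037
```

Boss top reads 190.8 mm, consistent with home at 193 given the known low bias. The wrist height puts it at 39.6 mm deep. I'm handing in.

```bash
python3 -c "
from station import manip
print(manip.close_job())"
```

```text
the job is handed in; nothing more can be done
None
```

I fitted the smaller brass and yellow head (disc measured at 101 mm) to the spindle, and the checks below indicate it is fully home. I turned it the last 12° or so under light pressure, about 4 N at first contact. The tang then dropped into the slot near the 53° I had read in the wrist picture. The job was handed in at about 16 s, with the gripper open and clear.

- **Depth:** The gripper height puts the head's origin 39.6 mm below the mouth (40 mm is home). It stopped going down there under several small downward commands. I did not tap the boss to confirm.
- **Cameras:** Both end views show the disc level and matching the outline for the home position to within about 2 pixels. The boss top measured 190.8 mm against 193 mm. The same method read about 4 mm low on two known heights earlier, so this check is only good to about 2 mm.
- **Force reading:** The vertical force showed no clear rise when I pressed at the bottom, so it did not confirm that the disc was seated.
- **Other objects:** The robot never went near the spare head, the last or the tin on purpose. Their before and after pictures differ by about 4 to 7 grey levels, which I put down to noise and shadow but did not check further.

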